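# Pin the hold-down arm in a panel-lining studio

## Robot

A 6-joint arm with a two-finger parallel gripper is mounted at the origin on the work surface. World frame = base frame: x ahead of the robot, y to its left, z up, the work surface at z = 0. Lengths are in m, angles in rad, forces in N, time in s.
With the tool pointing down it reaches from about 0.3 to 0.875 m from the base axis. Payload 4.2 kg.
Tool frame: the origin (TCP) lies on the mounting face of the last link; the fingertips stand 173 mm ahead of it and the grasp point (between the pads) lies 155 mm ahead of it; z points along the fingers, y is the line along which they close (so a half turn about z gives the same grasp; the last joint's range is limited). The gripper opens to 85 mm and grips with 20 to 120 N. Pads are 22 mm wide; open, the fingers measure 114 mm over their backs; the gripper's body (76 mm by 85 mm) begins 54 mm behind the grasp point. The pads swing forward as they close: fully open they stand 13 mm farther back than shut.
Start: joints at [-1.15, 0.32, 1.565, -0, 1.257, -0.02], TCP at [0.245, -0.52, 0.405] pointing down, gripper open.
Joint ranges: [-3.11, 3.11], [-0.84, 2.01], [0.21, 2.61], [-1.34, 4.49], [0.05, 2.63], [-2.56, 2.56]. Speed limits (rad/s): [2.57, 2.57, 3.14, 3.14, 3.14, 3.14].

## Interface

Orientations are given as a unit quaternion [x, y, z, w].
In Python, from bench import r, vision gives the robot as it stands.
- The arm moves only by the tool send_rows, never from a script. Its argument "motion" is a list that holds one entry, the list of rows, each a list of 7 numbers: the turn, a rotation vector about the world's x, y, z in degrees, then the shift along the world's x, y, z in m, then the closure, from 0 (fully open) to 1 (shut). A call has 1 to 20 rows; each row is the pose to reach, as a shift and turn from the pose commanded when the call began; what a row does not reach only later rows make up. A row lasts 1/12 s, in which the tool goes at most 41.7 mm and 7.16 degrees, less where a joint would pass 70% of its speed; a pose out of reach is approached as far as the arm can. A call with a gripper value outside its range is refused whole. The fingers move at their own pace and stop on an object; "squeeze" is the grip in N (left out, the last holds). Time passes only in rows, so rows that repeat a pose let the fingers close. It gives the time, the measured TCP pose, the force, the opening and the grip force at its end, in the units of the state.
- r.sense(): the state, without advancing time (a new reading comes with each control period).
- vision.snapshot(name): name is "scene" or "top" or "wrist"; returns the picture (384x512x3 uint8, red, green, blue); there is no depth.
- vision.camera_model(name): a dict with "mtx" (3x3 intrinsics, pixels), "extrinsics" (4x4, takes a point from world to camera coordinates). Camera axes: x right, y down, z forward; pixel columns grow to the right and rows downward; lengths in m; the calibration is good to about 2 mm. A picture is of the moment at which its call begins: read the wrist's pose just before it. camera_model takes no time and is no camera call; for the wrist camera it gives the pose at the moment of the call.
- r.sign_off(): hands the job in; it is judged then, once.
The state is a dict: "time": time; "joint_positions": joint angles; "qd": joint speeds; "effort": joint torques, N m; "tcp_pos": TCP position; "ee_rot": TCP orientation; "force": force on the tool from outside, world axes, zero at the start; "wrist_torque": the same for the moment, N m; "gripper_width": finger opening in m; "finger_force": force on a finger pad.
Only numpy, scipy, OpenCV 4.12 (cv2) and the standard library are available. Lean on these libraries where they do the work, as an engineer would, in place of code of your own. Each camera call takes 0.05 s, during which the arm holds its last target. There are 200 camera calls.

## Task

Pin the hold-down arm to its bench fork: take the thick pin with the broad round head out of the wooden rack, put it nose down through the lined-up holes of the fork and the arm, and push it fully home so that its head sits flat on top of the fork, then let go. Leave the slim pin and the square-headed bolt standing in the rack.

Things in the scene. Friction and masses are not known exactly. Their poses are not given: they have to be found in the camera images.
- pin: The pin to use, aluminium, about 0.15 kg, upright in the rack. Origin: centre of the underside of its round head, z up. Head: flange 44 mm across, 6 thick (z 0 to 6). On it a round grip post, 22 mm diameter, z 6 to 51, to grasp from above. Below: round shank 24 mm diameter, 70 mm long, last 20 mm tapering to an 8 mm blunt nose. At the start its y axis runs along the rack's row of holes.
- rack: Fixed wooden rack, origin at its foot, z up. Its board, 70 mm (x) by 230 mm (y), top 95 mm above the table, has three 30 mm holes in a row along y, 75 mm apart. Two pins and a bolt stand in them in random order, their heads resting on the board; fingers closing along x stay clear of the others. Lift the pin 70 mm to clear the board, 125 mm to pass over its neighbours. A tin and a jar stand beyond it.
- fork_mouth (a point): Centre of the hole in the top face of the dark steel fork (leaf 70 x 66 mm), 84 mm above the table; z up, x along the wooden arm. Fixed; both leaves and the arm's lug between have 30 mm vertical holes, lined up, bevelled at the top. A brass friction cup stops the pin 22 mm short of home; it yields to a push of about 9 N and stays down. Home: pin origin at this point, head on rigid steel.
- slim_pin: Bystander in the rack: a like-shaped aluminium pin, thinner: round flange 38 mm, grip post 12 mm in diameter and 45 mm tall, shank 14 mm. Origin at the centre of the flange's underside, z up. To be left in the rack.
- square_bolt: Bystander in the rack: aluminium, square flange 42 mm, square grip post 20 mm wide and 45 mm tall, round shank 20 mm. Origin at the centre of the flange's underside, z up. To be left in the rack.

How it is judged:
By the outcome, as a careful person would: the job done as asked, in the order asked, and still so for the second after the job is handed in, with the robot touching nothing.
It also fails if it takes over 42 s, if anything falls off the work surface, if the arm or the gripper's body presses on something with over 40 N, if the wrist force passes 120 N, or if a joint passes its speed limit or range.

## Working session

There is one attempt and no reset: what is moved stays moved. The work goes in short steps, Python scripts to look and compute and a tool call to move; the robot and the scene stay as the last step left them, time stands still between calls to the robot, and variables do not carry over. Pictures are saved under pics/ and viewed, at most 10 in all, crops included, and the job is handed in when it is done.

Besides the shell and the picture viewer there is one more tool, called after ">>>" as name(argument=value, ...), one argument or row to a line, values as JSON. send_rows: Moves the arm, as the interface text tells. Its arguments: {"type":"object","properties":{"motion":{"type":"array","items":{"type":"array","items":{"type":"array","items":{"type":"number"}}}},"squeeze":{"type":"number"}},"required":["motion"]}

```bash
mkdir -p pics; cat > h.py <<'E'
import sys; sys.path.insert(0,'.')
import numpy as np, cv2
from bench import r, vision
def cam(n):
    m=vision.camera_model(n); return np.array(m["mtx"]),np.array(m["extrinsics"])
def ray(c,p):
    K,E=c; R,t=E[:3,:3],E[:3,3]; d=R.T@np.linalg.solve(K,[p[0],p[1],1.]); return -R.T@t,d/np.linalg.norm(d)
def atz(c,p,z):
    o,d=ray(c,p); return o+d*(z-o[2])/d[2]
def tri(obs):
    A=np.zeros((3,3));b=np.zeros(3)
    for c,p in obs:
        o,d=ray(c,p);P=np.eye(3)-np.outer(d,d);A+=P;b+=P@o
    x=np.linalg.solve(A,b); return x,[np.linalg.norm((np.eye(3)-np.outer(d,d))@(x-o)) for o,d in (ray(*q) for q in obs)]
def proj(c,X):
    K,E=c; q=K@(E[:3,:3]@np.array(X)+E[:3,3]); return q[:2]/q[2]
E
python3 - <<'E'
from h import *
s=r.sense(); print(s['time'],s['tcp_pos'],s['ee_rot'],s['force'],s['gripper_width'])
a=[vision.snapshot(n)[:,:,::-1] for n in("scene","top")]
for n,i in zip(("scene","top"),a):
    cv2.imwrite(f'pics/{n}0.png',cv2.resize(i,(800,600),interpolation=cv2.INTER_CUBIC)); cv2.imwrite(f'{n}.png',i); K,E=cam(n); print(n,K.round(1).tolist(),E.round(3).tolist(), -E[:3,:3].T@E[:3,3])
E
```

```text
0.0 [ 0.24524546 -0.51987623  0.40388928] [ 9.75813217e-01  2.18604201e-01 -1.63342320e-04 -8.61053113e-04] [-0.72683512 -0.23917476 -0.71166663] 0.08512651685266087
scene [[420.5, 0.0, 250.1], [0.0, 420.5, 190.5], [0.0, 0.0, 1.0]] [[0.288, 0.958, -0.014, -0.165], [0.834, -0.258, -0.487, -0.4], [-0.47, 0.129, -0.873, 1.309], [0.0, 0.0, 0.0, 1.0]] [ 0.99645599 -0.11369777  0.94558186]
top [[347.4, 0.0, 254.2], [0.0, 347.4, 195.7], [0.0, 0.0, 1.0]] [[0.02, -0.998, 0.054, -0.014], [-0.99, -0.027, -0.136, 0.52], [0.137, -0.051, -0.989, 0.738], [0.0, 0.0, 0.0, 1.0]] [0.41386974 0.03729546 0.80141865]
```

View pics/scene0.png

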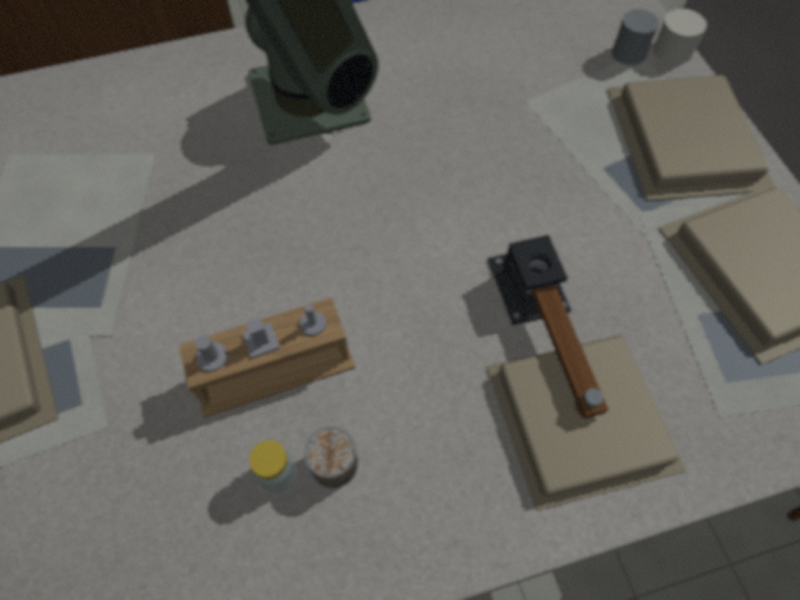

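View pics/top0.png

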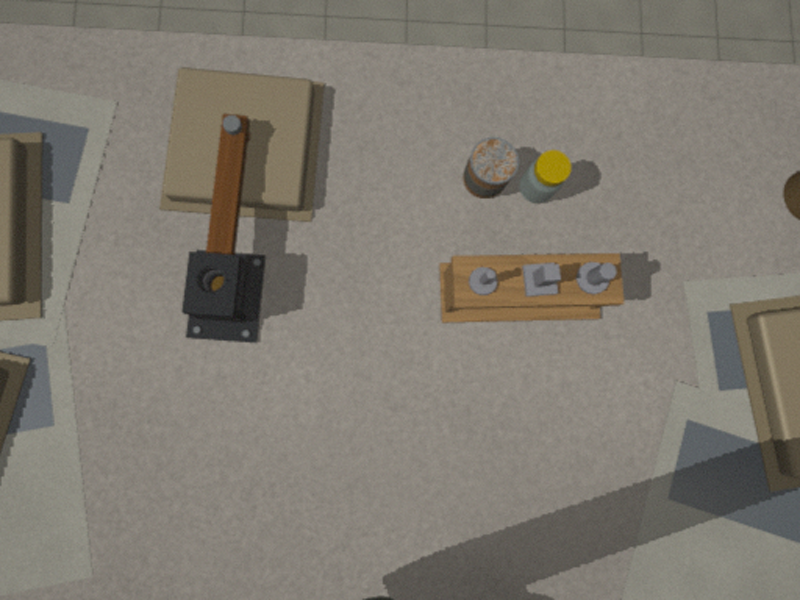

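The thick round-headed pin is at the -y end of the rack: scene post top about (205,342), top view (607,269). The square bolt is in the middle and the slim pin at the +y end. The fork hole is at scene (539,264), top view (212,281).

```bash
python3 - <<'E'
from h import *
S,T=cam('scene'),cam('top'); f=lambda p:(np.array(p)+.5)*.64-.5
for n,a,b in [('post top',(204,342),(607,269)),('fork hole',(539,263),(212,281)),('flange pin',(211,357),(595,278)),('slim flange',(313,322),(484,281)),('arm end pin',(593,397),(232,123))]:
    print(n,*tri([(S,f(a)),(T,f(b))]))
print(r.sense()['joint_positions'])
E
```

```text
post top [ 0.55821102 -0.25670416  0.14995881] [np.float64(0.0010423161039122466), np.float64(0.001042316103912303)]
fork hole [0.54039023 0.24790975 0.08329362] [np.float64(0.0015804420544944565), np.float64(0.0015804420544944416)]
flange pin [ 0.55664189 -0.26087842  0.10057817] [np.float64(0.0023243642991494463), np.float64(0.0023243642991493973)]
slim flange [ 0.54736358 -0.11018377  0.10404477] [np.float64(0.0020070784525754084), np.float64(0.002007078452575448)]
arm end pin [0.76347565 0.23532878 0.08010488] [np.float64(0.000782626267638764), np.float64(0.0007826262676388509)]
[-1.14999808e+00  3.20222785e-01  1.56555498e+00 -1.20361968e-05
  1.25736234e+00 -1.99781731e-02]
```

The measured heights agree with the text: post top 0.150 (0.146 given), fork 0.083, flange about 0.10. Rack yaw is about 3.5°, so I turn the tool +68° and go above the pin.

>>> send_rows(
  motion=[
    [[0,0,68,0.312,0.261,-0.01,0],[0,0,68,0.312,0.261,-0.01,0],[0,0,68,0.312,0.261,-0.01,0],[0,0,68,0.312,0.261,-0.01,0],[0,0,68,0.312,0.261,-0.01,0],[0,0,68,0.312,0.261,-0.01,0],[0,0,68,0.312,0.261,-0.01,0],[0,0,68,0.312,0.261,-0.01,0],[0,0,68,0.312,0.261,-0.01,0],[0,0,68,0.312,0.261,-0.01,0],[0,0,68,0.312,0.261,-0.01,0],[0,0,68,0.312,0.261,-0.01,0],[0,0,68,0.312,0.261,-0.01,0],[0,0,68,0.312,0.261,-0.01,0],[0,0,68,0.312,0.261,-0.01,0],[0,0,68,0.312,0.261,-0.01,0]],
  ],
)

```text
time: 1.43
tcp_pos: [0.5565, -0.26, 0.395]
ee_rot: [0.687, 0.726, -0.0, 0.0]
force: [-0.5, -0.2, -0.5]
gripper_width: 0.0857
finger_force: 0.0
```

```bash
python3 - <<'E'
from h import *
s=r.sense(); c=cam('wrist'); i=vision.snapshot('wrist')[:,:,::-1]
cv2.imwrite('pics/w1.png',cv2.resize(i,(800,600),interpolation=cv2.INTER_CUBIC))
np.savez('w1.npz',K=c[0],E=c[1]); print(s['time'],s['tcp_pos'],s['ee_rot'],s['force'],s['joint_positions'])
print((proj(c,[.557,-.259,.146])+.5)/.64, (proj(c,[.557,-.259,.101])+.5)/.64)
E
```

```text
1.4333 [ 0.55645652 -0.26000712  0.39498166] [ 6.87463931e-01  7.26218513e-01 -1.09813908e-05  1.20662186e-04] [-0.49632834 -0.21612593 -0.51043752] [-4.55812817e-01  3.87344370e-01  1.48618710e+00 -9.72132097e-05
  1.26783733e+00 -5.10597941e-01]
[404.8485929  312.81082089] [404.29307125 287.02402622]
```

View pics/w1.png

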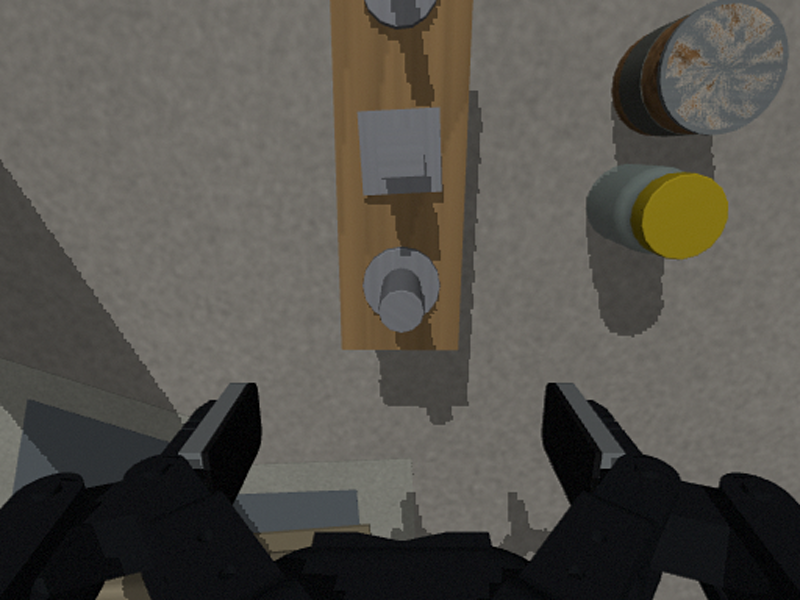

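Post top is at (402,311) and the flange at (402,286), within 3 px of the prediction. The rack axis is vertical in the picture, so the yaw is right, and the fingers will close across the rack clear of the neighbours.

```bash
python3 - <<'E'
from h import *
d=np.load('w1.npz');W=(d['K'],d['E']);S,T=cam('scene'),cam('top'); f=lambda p:(np.array(p)+.5)*.64-.5
print(atz(W,f((402,311)),.146),atz(W,f((401.5,285.5)),.101))
print(tri([(W,f((402,311))),(S,f((204,342))),(T,f((607,269)))]), -W[1][:3,:3].T@W[1][:3,3])
E
```

```text
[ 0.55585156 -0.25840521  0.146     ] [ 0.55567763 -0.25847206  0.101     ]
(array([ 0.55725965, -0.25704601,  0.1492136 ]), [np.float64(0.0014994315308861925), np.float64(0.0014431083788699888), np.float64(0.0012413359010085602)]) [ 0.55132185 -0.18512738  0.36331285]
```

>>> send_rows(
  motion=[
    [[0,0,0,-0.0005,0.0015,-0.04,0],[0,0,0,-0.0005,0.0015,-0.075,0],[0,0,0,-0.0005,0.0015,-0.1,0],[0,0,0,-0.0005,0.0015,-0.115,0],[0,0,0,-0.0005,0.0015,-0.115,0],[0,0,0,-0.0005,0.0015,-0.115,0],[0,0,0,-0.0005,0.0015,-0.115,1],[0,0,0,-0.0005,0.0015,-0.115,1],[0,0,0,-0.0005,0.0015,-0.115,1],[0,0,0,-0.0005,0.0015,-0.115,1],[0,0,0,-0.0005,0.0015,-0.115,1],[0,0,0,-0.0005,0.0015,-0.115,1],[0,0,0,-0.0005,0.0015,-0.115,1],[0,0,0,-0.0005,0.0015,-0.115,1],[0,0,0,-0.0005,0.0015,-0.115,1],[0,0,0,-0.0005,0.0015,-0.115,1],[0,0,0,-0.0005,0.0015,-0.115,1],[0,0,0,-0.0005,0.0015,-0.115,1]],
  ],
  squeeze=70,
)

```text
time: 2.98
tcp_pos: [0.5569, -0.2576, 0.2806]
ee_rot: [0.687, 0.727, 0.0, 0.001]
force: [-2.1, 0.6, 5.0]
gripper_width: 0.0205
finger_force: 68.2
```

>>> send_rows(
  motion=[
    [[0,0,0,0,0,0.015,1],[0,0,0,0,0,0.04,1],[0,0,0,0,0,0.07,1],[0,0,0,0,0,0.1,1],[0,0,0,0,0,0.13,1],[0,0,0,0,0,0.145,1],[0,0,0,0,0,0.145,1],[0,0,0,0,0,0.145,1]],
  ],
)

```text
time: 3.65
tcp_pos: [0.5567, -0.2574, 0.4243]
ee_rot: [0.687, 0.727, 0.0, 0.0]
force: [-0.0, -0.3, -2.4]
gripper_width: 0.0204
finger_force: 68.5
```

>>> send_rows(
  motion=[
    [[0,0,0,-0.004,0.03,0,1],[0,0,0,-0.008,0.07,0,1],[0,0,0,-0.016,0.11,0,1],[0,0,0,-0.016,0.15,0,1],[0,0,0,-0.016,0.19,0,1],[0,0,0,-0.016,0.23,0,1],[0,0,0,-0.016,0.27,0,1],[0,0,0,-0.016,0.31,0,1],[0,0,0,-0.016,0.35,0,1],[0,0,0,-0.016,0.39,0,1],[0,0,0,-0.016,0.42,0,1],[0,0,0,-0.016,0.44,0,1],[0,0,0,-0.016,0.45,0,1],[0,0,0,-0.016,0.45,0,1],[0,0,0,-0.016,0.45,0,1],[0,0,0,-0.016,0.45,0,1]],
  ],
)

```text
time: 4.98
tcp_pos: [0.5409, 0.1912, 0.4239]
ee_rot: [0.687, 0.727, -0.001, -0.0]
force: [-0.4, -0.2, -1.6]
gripper_width: 0.0205
finger_force: 68.6
```

```bash
python3 - <<'E'
from h import *
s=r.sense(); c=cam('wrist'); i=vision.snapshot('wrist')[:,:,::-1]
cv2.imwrite('w2.png',i);cv2.imwrite('pics/w2.png',cv2.resize(i,(800,600),interpolation=cv2.INTER_CUBIC))
np.savez('w2.npz',K=c[0],E=c[1]); print(s['time'],s['tcp_pos'],s['ee_rot'],s['force'],s['joint_positions'])
print((proj(c,[.5404,.248,.084])+.5)/.64)
E
```

```text
4.9833 [0.54085111 0.19122699 0.42390472] [ 6.87146104e-01  7.26518572e-01 -9.96136004e-04 -6.90659395e-05] [-0.39767662 -0.22985211 -1.55842966] [ 3.20008387e-01  3.06740737e-01  1.53445532e+00 -8.52178476e-04
  1.30221690e+00  2.64546968e-01]
[408.3057028  179.75862583]
```

View pics/w2.png

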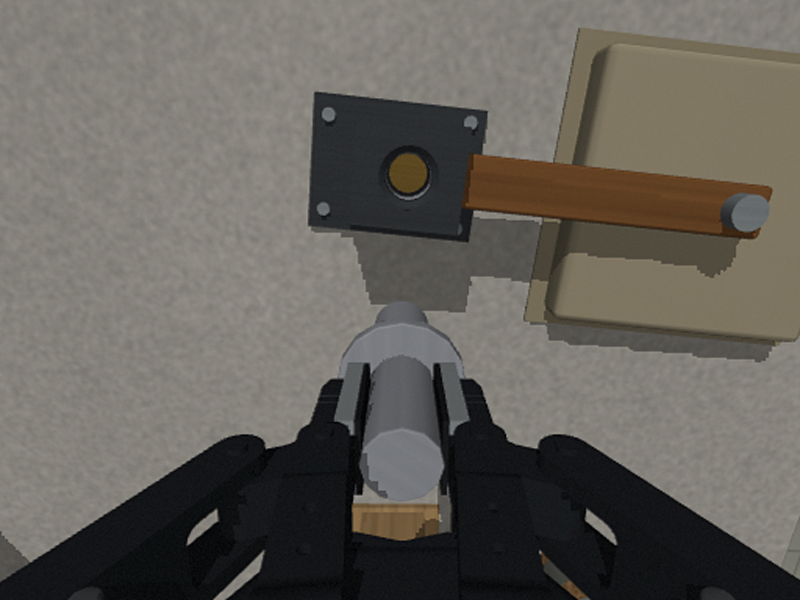

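The fork hole rim is centred at about (408,173), predicted (408,180). The pin is upright in the fingers: post top about (402,465), flange from column 341 to 463 with its front edge at row 323.

```bash
python3 - <<'E'
from h import *
d=np.load('w2.npz');W=(d['K'],d['E']);S,T=cam('scene'),cam('top'); f=lambda p:(np.array(p)+.5)*.64-.5; g=lambda q:(q+.5)/.64
print('hole wrist@.084',atz(W,f((408,173)),.084)); print(tri([(W,f((408,173))),(S,f((539,263))),(T,f((212,281)))]))
p=np.array([.54085,.1912,0]); zo=.4239-.1856
ft=[(0,.022,6),(-.022,0,6),(.022,0,6),(0,0,51)]
for a,b,z in ft: print('pred flange edge/ post',g(proj(W,p+[a,b,zo+z/1000])))
for z,px in [(6,(402,323)),(51,(402,465))]: print(atz(W,f(px),zo+z/1000)-p)
for z in(-50,-70): print('nose front',g(proj(W,p+[0,.012 if z==-50 else .004,zo+z/1000])))
i=cv2.imread('w2.png')
h=cv2.resize(i[80:150,200:330],(780,420),interpolation=cv2.INTER_CUBIC); cv2.imwrite('pics/w2h.png',cv2.convertScaleAbs(h,alpha=1.8))
E
```

```text
hole wrist@.084 [0.54029688 0.25176023 0.084     ]
(array([0.54009642, 0.249787  , 0.08048347]), [np.float64(0.0018259591559515395), np.float64(0.0012708576357941912), np.float64(0.0026307827500285344)])
pred flange edge/ post [409.29767835 320.09185366]
pred flange edge/ post [340.23928945 378.0681358 ]
pred flange edge/ post [470.28263932 384.63437413]
pred flange edge/ post [406.54182004 464.37369448]
[-0.00213614  0.02070317  0.2443    ]
[-0.0009862  -0.00038422  0.2893    ]
nose front [406.15815811 298.48027451]
nose front [404.88003048 302.02427266]
```

View pics/w2h.png

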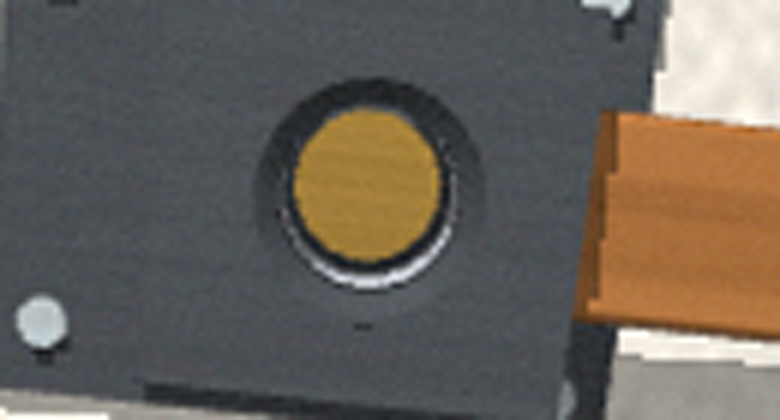

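The bevel's outer rim is centred at crop (371,198), which is (410,177) in the full view. That puts the hole at about (0.541, 0.2495), with the pin about 1 mm off the TCP in -x. I move over it and dip the nose in a few millimetres.

>>> send_rows(
  motion=[
    [[0,0,0,0.001,0.03,0,1],[0,0,0,0.001,0.0585,0,1],[0,0,0,0.001,0.0585,0,1],[0,0,0,0.001,0.0585,-0.03,1],[0,0,0,0.001,0.0585,-0.06,1],[0,0,0,0.001,0.0585,-0.08,1],[0,0,0,0.001,0.0585,-0.086,1],[0,0,0,0.001,0.0585,-0.086,1],[0,0,0,0.001,0.0585,-0.086,1]],
  ],
)

```text
time: 5.78
tcp_pos: [0.5424, 0.2503, 0.3397]
ee_rot: [0.687, 0.727, 0.001, 0.0]
force: [1.0, -0.1, -1.6]
gripper_width: 0.0205
finger_force: 68.7
```

```bash
python3 - <<'E'
from h import *
a=vision.snapshot('scene')[:,:,::-1]; b=vision.snapshot('top')[:,:,::-1];w=vision.snapshot('wrist')[:,:,::-1]
A=cv2.resize(a[110:230,270:430],(400,300),interpolation=cv2.INTER_CUBIC);B=cv2.resize(b[130:250,70:230],(400,300),interpolation=cv2.INTER_CUBIC)
C=cv2.resize(w[60:260,156:356],(400,300));C=cv2.resize(w[80:260,136:376],(400,300),interpolation=cv2.INTER_CUBIC)
cv2.imwrite('pics/m1.png',cv2.convertScaleAbs(np.vstack([np.hstack([A,B]),np.hstack([C,C*0])]),alpha=1.5)); s=r.sense();print(s['tcp_pos'],s['force'])
E
```

```text
[0.54236402 0.25082651 0.34066503] [ 0.40653658 -0.70727571 -1.28510398]
```

View pics/m1.png

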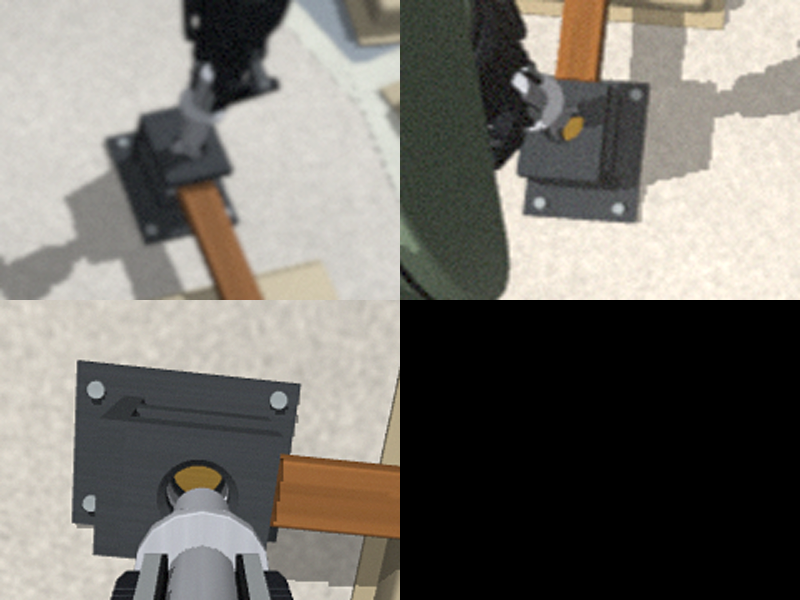

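The nose is entering the bevel in the wrist view, about 4 px (some 2 mm) to the +x side of the hole centre. I correct -1.5 mm and descend to just above the friction cup.

>>> send_rows(
  motion=[
    [[0,0,0,-0.0015,0,0,1],[0,0,0,-0.0015,0,-0.006,1],[0,0,0,-0.0015,0,-0.012,1],[0,0,0,-0.0015,0,-0.018,1],[0,0,0,-0.0015,0,-0.024,1],[0,0,0,-0.0015,0,-0.024,1],[0,0,0,-0.0015,0,-0.024,1]],
  ],
)

```text
time: 6.52
tcp_pos: [0.5402, 0.2509, 0.3139]
ee_rot: [0.687, 0.727, -0.001, -0.0]
force: [0.7, -0.3, -1.7]
gripper_width: 0.0204
finger_force: 68.7
```

>>> send_rows(
  motion=[
    [[0,0,0,0,0,-0.004,1],[0,0,0,0,0,-0.008,1],[0,0,0,0,0,-0.012,1],[0,0,0,0,0,-0.016,1],[0,0,0,0,0,-0.018,1],[0,0,0,0,0,-0.018,1],[0,0,0,0,0,-0.018,1]],
  ],
)

```text
time: 7.1
tcp_pos: [0.5403, 0.251, 0.2966]
ee_rot: [0.687, 0.727, -0.0, -0.0]
force: [0.2, 0.2, -2.0]
gripper_width: 0.0204
finger_force: 68.7
```

>>> send_rows(
  motion=[
    [[0,0,0,0,0,-0.004,1],[0,0,0,0,0,-0.007,1],[0,0,0,0,0,-0.01,1],[0,0,0,0,0,-0.013,1],[0,0,0,0,0,-0.016,1],[0,0,0,0,0,-0.019,1],[0,0,0,0,0,-0.021,1],[0,0,0,0,0,-0.021,1],[0,0,0,0,0,-0.021,1]],
  ],
)

```text
time: 7.85
tcp_pos: [0.5406, 0.2511, 0.2768]
ee_rot: [0.687, 0.727, 0.001, 0.0]
force: [-0.2, 0.4, 5.4]
gripper_width: 0.0206
finger_force: 69.5
```

The cup is yielding at about 7 N and the pin has gone about 15 mm into it. I push the rest in small steps.

>>> send_rows(
  motion=[
    [[0,0,0,0,0,-0.002,1],[0,0,0,0,0,-0.004,1],[0,0,0,0,0,-0.006,1],[0,0,0,0,0,-0.007,1],[0,0,0,0,0,-0.008,1],[0,0,0,0,0,-0.008,1],[0,0,0,0,0,-0.008,1]],
  ],
)

```text
time: 8.43
tcp_pos: [0.5405, 0.2511, 0.2696]
ee_rot: [0.687, 0.727, 0.001, 0.0]
force: [-2.1, -1.2, 9.4]
gripper_width: 0.0203
finger_force: 70.1
```

>>> send_rows(
  motion=[
    [[0,0,0,0,0,-0.001,1],[0,0,0,0,0,-0.002,1],[0,0,0,0,0,-0.002,1],[0,0,0,0,0,-0.002,1]],
  ],
)

```text
time: 8.77
tcp_pos: [0.5404, 0.251, 0.2695]
ee_rot: [0.687, 0.727, 0.002, 0.001]
force: [-5.3, -2.5, 19.5]
gripper_width: 0.0202
finger_force: 70.8
```

The TCP has stalled at 0.2695, the expected home height of 0.2696, with force rising: the head is on rigid steel. I ease off, release, retreat and look.

>>> send_rows(
  motion=[
    [[0,0,0,0,0,-0.001,1],[0,0,0,0,0,-0.001,1],[0,0,0,0,0,0.001,1],[0,0,0,0,0,0.002,1],[0,0,0,0,0,0.002,0],[0,0,0,0,0,0.002,0],[0,0,0,0,0,0.002,0],[0,0,0,0,0,0.002,0],[0,0,0,0,0,0.002,0],[0,0,0,0,0,0.002,0],[0,0,0,0,0,0.002,0],[0,0,0,0,0,0.002,0],[0,0,0,0,0,0.04,0],[0,0,0,0,0,0.08,0],[0,0,0,0,0,0.12,0],[0,0,0,0,0,0.14,0],[0,0,0,0,0,0.14,0],[0,0,0,0,0,0.14,0]],
  ],
)

```text
time: 10.27
tcp_pos: [0.5403, 0.2509, 0.4071]
ee_rot: [0.687, 0.727, 0.001, 0.001]
force: [-0.8, -0.4, -0.3]
gripper_width: 0.0854
finger_force: 0.0
```

```bash
python3 - <<'E'
from h import *
c=cam('wrist');w=vision.snapshot('wrist')[:,:,::-1];b=vision.snapshot('scene')[:,:,::-1]
C=cv2.resize(w,(400,300));B=cv2.resize(b[110:230,270:430],(400,300),interpolation=cv2.INTER_CUBIC); D=cv2.resize(b[170:290,100:260],(400,300),interpolation=cv2.INTER_CUBIC); F=cv2.resize(w[130:250,176:336],(400,300),interpolation=cv2.INTER_CUBIC)
cv2.imwrite('pics/m2.png',cv2.convertScaleAbs(np.vstack([np.hstack([C,B]),np.hstack([F,D])]),alpha=1.5)); s=r.sense();print(s['time'],s['tcp_pos'],s['force'])
for z in(.084,.09,.135): 
  q=proj(c,[.5405,.250,z]); print(z,(q-[176,130])*2.5,(proj(cam('scene'),[.5405,.25,z])-[270,110])*2.5)
E
```

```text
10.3667 [0.53995716 0.25079962 0.40431477] [ 0.00463098 -0.01586005  0.11626176]
0.084 [201.80881695 118.37429183] [187.51293541 144.92781699]
0.09 [201.87069551 122.34744635] [188.66026519 141.58645518]
0.135 [202.42450052 157.90665671] [197.66069496 115.3745564 ]
```

View pics/m2.png

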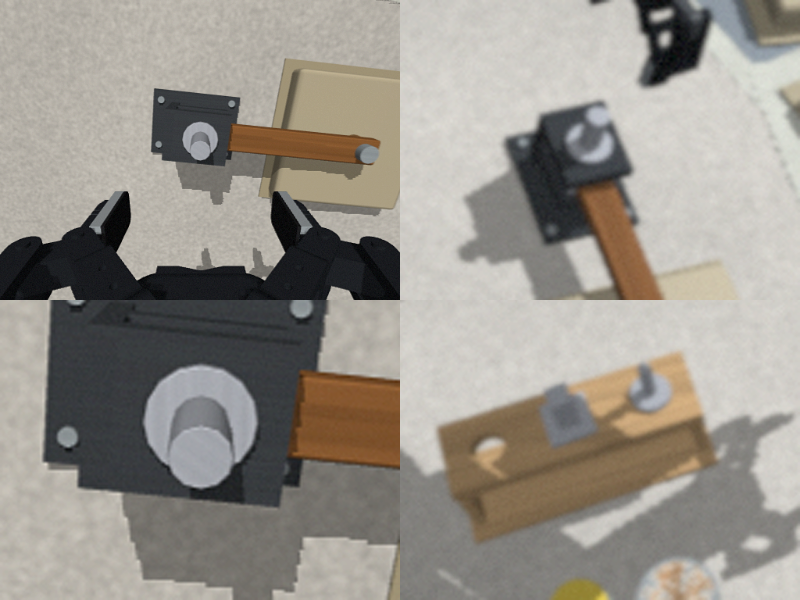

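The head lies flat on the fork: flange at crop (201,122) and post top at (201,158), both matching the home prediction. The other two still stand in the rack, so I hand in.

```bash
python3 -c "
from h import *
print(r.sign_off())"
```

```text
the job is handed in; nothing more can be done
None
```

The thick pin is pushed fully home with its head flat on the fork and released, the slim pin and square-headed bolt still stand in the rack, and the job was handed in at about 10.4 s.

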